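Draw the bottom circuit-board carrier from its magazine

TASK

Pull the bottom green circuit board straight out of the outlet of its stack magazine and lay it flat on the orange-topped work stand, centred on it and lined up with its length; set it down rather than dropping it. Leave the other green boards in their magazine and the blue boards in theirs.

Things in the scene. Friction and masses are not known exactly. Their poses are not given: they have to be found in the camera images.
- green0_center (a point): Centre of the lowest of 4 stacked green circuit boards in black frames: rigid slab 120 x 50 x 8 mm (x, y, z), 50-100 g, lying flat in a fixed aluminium magazine, floor 50 mm above the table. Its +x is level and points out of the outlet: pull that way, 80 mm or more to clear. Its +x end (x = 17 to 60 mm, full width) already sticks out, free beside and below; pinch it there across y from above.
- green1_center (a point): Centre of the second-lowest green board, resting on the bottom one, same size. The magazine (64 mm wide, 134 long, top 94 mm above the table) ends 67 mm ahead (+x) of this point; two lips there hold the upper boards back. They stay inside: they sink 8 mm, tilting briefly, as the bottom board slides out with light friction.
- blue0_center (a point): Centre (half-way up) of the bottom board in the other magazine: same size, same magazine, sticking out in the same way, but blue. Not wanted; leave it alone. Which magazine stands left and which right varies.
- stand_top (a point): Middle of the top face of the fixed work stand: a narrow white plinth with an orange top, 110 mm long (its x) by 32 mm wide (y), top face 45 mm above the table, on a white foot 130 x 80 mm, 6 mm high. The board overhangs the plinth by 9 mm on each long side, so fingers holding its edges pass down beside it.
Things that resemble listed ones, but are neither listed nor needed, are in the scene too. Leave any brown or red look-alike of the part that bears green0_center alone.

How it is judged:
On the way:
1. the bottom green board is drawn clear out of the magazine (horizontal distance between green0_center and green1_center above 0.125 m), for 0.1 s.
At the end, for the whole second after the job is handed in: The bottom green board rests flat (tilt under 0.1 rad) on the orange top, centre within 20 mm along and 14 mm across the stand, length within 0.2 rad of its length, either end first; second green board moved under 30 mm, bottom blue board under 20 mm (x of green0_center in the frame of stand_top between -0.02 and 0.02 m and y of green0_center in the frame of stand_top between -0.014 and 0.014 m and z of green0_center in the frame of stand_top between 0 and 0.008 m and angle between the x axis of green0_center and the x axis of stand_top, either way round below 0.2 rad and angle between green0_center's own z axis and vertical below 0.1 rad and linear speed of green0 below 0.03 m/s and distance of green1_center from where it was at the start of the episode below 0.03 m and distance of blue0_center from where it was at the start of the episode below 0.02 m); the robot touches nothing.
It fails at once if the second green board is dragged out of its magazine (moved over 30 mm) (distance of green1_center from where it was at the start of the episode above 0.03 m).
It fails at once if the bottom blue board is moved over 20 mm (distance of blue0_center from where it was at the start of the episode above 0.02 m).
It fails at once if an upper green board or a blue board is taken out of its magazine (moved over 50 mm) (distance of any of green2_center, green3_center, blue1_center, blue2_center, blue3_center from where it was at the start of the episode above 0.05 m).
It fails at once if the green board is dropped (falls free faster than 0.6 m/s, a drop of some 20 mm) (linear speed of green0 above 0.6 m/s and contact force between green0 and the fingers below 0.1 N).
It also fails if it takes over 38 s, if anything falls off the work surface, if the arm or the gripper's body presses on something with over 40 N, if the wrist force passes 120 N, or if a joint passes its speed limit or range.

ROBOT

A 7-joint arm with a two-finger parallel gripper is mounted at the origin on the work surface. World frame = base frame: x ahead of the robot, y to its left, z up, the work surface at z = 0. Lengths are in m, angles in rad, forces in N, time in s.
With the tool pointing down it reaches from about 0.425 to 1.025 m from the base axis. Payload 9.4 kg.
Tool frame: the origin (TCP) lies at the very end of the fingers, on their centre line; the grasp point (between the pads) lies 19 mm behind it; z points along the fingers, y is the direction in which the jaws open and shut (so a half turn about z gives the same grasp; the last joint's range is limited). The gripper opens to 93 mm and grips with 3 to 60 N. Pads are 15 mm wide; open, the fingers measure 128 mm over their backs; the gripper's body (75 mm by 188 mm) begins 65 mm behind the grasp point.
Start: joints at [1.159, 0.599, -0.003, 1.599, 0.002, 0.943, -0.08], TCP at [0.238, -0.685, 0.219] pointing down, gripper open.
Joint ranges: [-2.57, 2.57], [-0.35, 1.97], [-1.29, 1.29], [0.11, 2.56], [-1.05, 4.19], [0.11, 1.86], [-2.63, 2.63]. Speed limits (rad/s): [2.22, 2.22, 3.01, 3.01, 3.14, 3.14, 3.14].

INTERFACE

Orientations are given as a unit quaternion [w, x, y, z].
In Python, from plant import telemetry, viewer, robot gives the robot as it stands. The module is installed in compiled form; this text tells all that it offers.
- The arm moves only by the shell command python3 -m crank 'ROWS' [OPENING] [FORCE]. ROWS is JSON, a list of rows, each an object with "linear": the shift along the tool's x, y, z in mm, a list of three; "rot": the turn, a rotation vector about the tool's x, y, z in degrees, a list of three. A call has 1 to 8 rows; each row shifts and turns the pose as measured when the row begins, along the tool's axes as they then stand; what a row does not reach is not made up. A row lasts 1/12 s, in which the tool goes at most 41.7 mm and 7.16 degrees, less where a joint would pass 70% of its speed; a pose out of reach is approached as far as the arm can. A call is refused whole if a number of a shift passes 41.7 or a number of a turn 7.16, either way. A call with a gripper value outside its range is refused whole. OPENING is the finger opening in mm, from 0 to 93, set as the call begins (- or left out, the last holds). The fingers move at their own pace and stop on an object; FORCE is the grip in N (left out, the last holds). Time passes only in rows, so rows that do not move let the fingers close. It gives the time, the measured TCP pose, the force and the opening at its end, in the units of the state.
- telemetry.sense(): the state, without advancing time (a new reading comes with each control period).
- viewer.snapshot(name): name is "side" or "top" or "wrist"; returns a dict with "frame" (384x512x3 uint8, red, green, blue), "fovy" (degrees; the focal length in pixels is half the picture's height over the tangent of half this angle, whatever the lens; pixels are square), "cx", "cy" (the principal point, pixels), "D" ([k1, k2, p1, p2, k3] as OpenCV has them; the pictures are not rectified), "eye" and "attitude" of the camera in the world; the wrist camera has in their place "tool_from_camera" (4x4, takes a point from camera to tool coordinates, whose origin is the TCP and whose axes are the flange's). Camera axes: x right, y up, looking along -z (the intrinsics and any distortion apply to the point x, -y, -z); pixel columns grow to the right and rows downward; lengths in m; the calibration is good to about 2 mm. A picture is of the moment at which its call begins: read the wrist's pose just before it. There is no depth.
- robot.sign_off(): hands the job in, once; it reports no verdict.
The state is a dict: "clock": time; "joint_pos": joint angles; "qd": joint speeds; "tau": joint torques, N m; "tcp_pos": TCP position; "orientation": TCP orientation; "wrist_force": force on the tool from outside, world axes, zero at the start; "wrist_torque": the same for the moment, N m; "grip_width": finger opening in m.
Only numpy, scipy, OpenCV 4.12 (cv2) and the standard library are available. Lean on these libraries where they do the work, as an engineer would, in place of code of your own. Each camera call takes 0.05 s, during which the arm holds its last target.

## Working session

There is one attempt and no reset: what is moved stays moved. The work goes in short steps, Python scripts to look and compute and a shell command to move; the robot and the scene stay as the last step left them, time stands still between calls to the robot, and variables do not carry over. Pictures are saved under pics/ and viewed, and the job is handed in when it is done.

```bash
mkdir -p pics; cat > h.py <<'E'
import numpy as np, cv2
from scipy.spatial.transform import Rotation as R
from plant import telemetry, viewer, robot
def quat(q): return R.from_quat([q[1],q[2],q[3],q[0]]).as_matrix()
def snap(n,fn):
    s=telemetry.sense(); d=viewer.snapshot(n)
    d['frame']=np.array(d['frame']); cv2.imwrite('pics/'+fn+'.png',d['frame'][:,:,::-1])
    f=d['frame'].shape[0]/2/np.tan(np.radians(d['fovy'])/2)
    d['K']=np.array([[f,0,d['cx']],[0,f,d['cy']],[0,0,1.]])
    if n=='wrist':
        T=np.eye(4);T[:3,:3]=quat(s['orientation']);T[:3,3]=s['tcp_pos']
        M=T@np.array(d['tool_from_camera']); d['Rm']=M[:3,:3];d['p']=M[:3,3]
    else:
        a=np.array(d['attitude']); d['Rm']=quat(a) if a.size==4 else a.reshape(3,3); d['p']=np.array(d['eye'])
    return d
def ray(d,uv):
    u=cv2.undistortPoints(np.array(uv,float).reshape(-1,1,2),d['K'],np.array(d['D'],float)).reshape(-1,2)
    v=np.c_[u[:,0],-u[:,1],-np.ones(len(u))]@d['Rm'].T
    return v
def plane(d,uv,z):
    v=ray(d,uv); return d['p']+v*((z-d['p'][2])/v[:,2])[:,None]
def proj(d,P):
    c=(np.atleast_2d(P)-d['p'])@d['Rm']; c=c*[1,-1,-1]
    return cv2.projectPoints(c,np.zeros(3),np.zeros(3),d['K'],np.array(d['D'],float))[0].reshape(-1,2)
E
python3 - <<'E'
from h import *
for n in ('side','top','wrist'):
    d=snap(n,n+'0'); print(n,d['p'],d['fovy'],d['D'],-d['Rm'][:,2])
s=telemetry.sense();print(s['clock'],s['tcp_pos'],s['orientation'],s['grip_width'])
E
```

```text
side [0.05812948 1.13752772 0.74189849] 51.9473562491888 [-0.00640915  0.          0.          0.          0.        ] [ 0.35537961 -0.76726493 -0.53386314]
top [0.38513153 0.17211781 1.45422911] 42.54988302164944 [-0.2085273  0.         0.         0.         0.       ] [ 0.06340329 -0.01946777 -0.99779809]
wrist [ 0.3115696  -0.65979974  0.38382525] 67.92913159547383 [-0.0033561  0.         0.         0.         0.       ] [-0.2681219  -0.09202659 -0.95897954]
0.15 [ 0.23805319 -0.68442634  0.21798006] [-5.61672547e-04  9.86019975e-01  1.66626127e-01 -1.64877535e-04] 0.09322898640486926
```

View pics/side0.png

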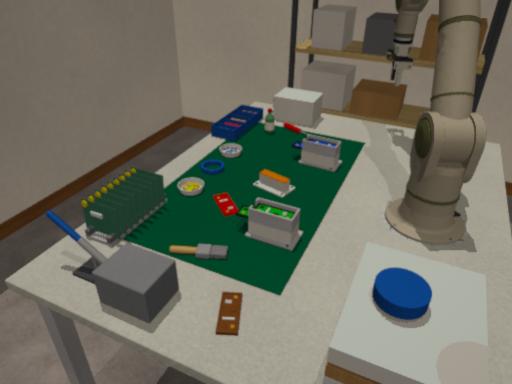

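View pics/top0.png

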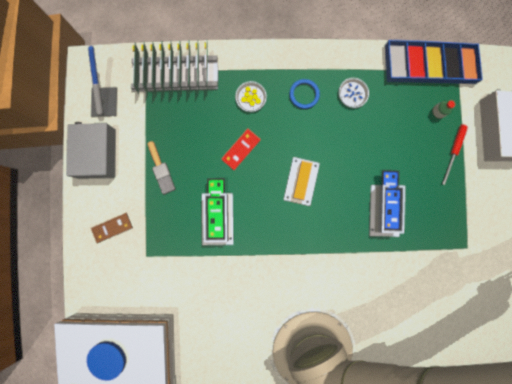

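View pics/wrist0.png

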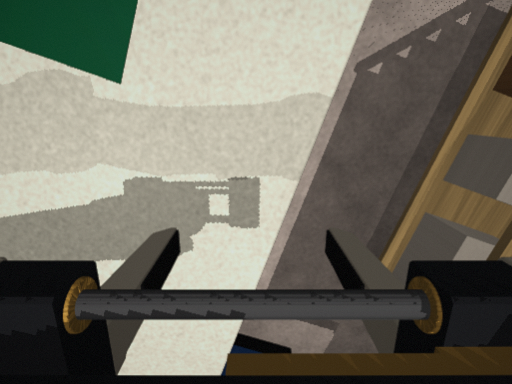

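```bash
cat > m.py <<'E'
from h import *
d=snap('top','top1'); f=d['frame']; hsv=cv2.cvtColor(f,cv2.COLOR_RGB2HSV)
cv2.imwrite('pics/crop1.png',cv2.resize(f[150:260,170:330,::-1],(800,550),interpolation=cv2.INTER_CUBIC))
g=((hsv[...,0]>45)&(hsv[...,0]<75)&(hsv[...,1]>150)&(hsv[...,2]>140)).astype(np.uint8)
o=((hsv[...,0]>8)&(hsv[...,0]<24)&(hsv[...,1]>150)&(hsv[...,2]>150)).astype(np.uint8)
for nm,m,z in(('g',g,.058),('o',o,.045)):
    m=cv2.morphologyEx(m,cv2.MORPH_CLOSE,np.ones((3,3)))
    for c in cv2.findContours(m,0,1)[0]:
        a=cv2.contourArea(c)
        if a<60: continue
        b=cv2.boxPoints(cv2.minAreaRect(c)); print(nm,a,b.round(1).tolist()); P=plane(d,b,z); print(P.round(4).tolist(),'mid',P.mean(0).round(4))
        M=cv2.moments(c); print('centroid',plane(d,[[M['m10']/M['m00'],M['m01']/M['m00']]],z).round(4))
E
python3 m.py
```

```text
g 564.0 [[208.0, 194.0], [222.0, 194.0], [222.0, 237.0], [208.0, 237.0]]
[[0.4671, 0.2938, 0.058], [0.4665, 0.254, 0.058], [0.3448, 0.2556, 0.058], [0.3453, 0.2953, 0.058]] mid [0.4059 0.2747 0.058 ]
centroid [[0.4041 0.2746 0.058 ]]
g 121.0 [[209.0, 180.0], [222.0, 180.0], [222.0, 192.0], [209.0, 192.0]]
[[0.5069, 0.2906, 0.058], [0.5064, 0.2535, 0.058], [0.4722, 0.2539, 0.058], [0.4728, 0.2909, 0.058]] mid [0.4896 0.2722 0.058 ]
centroid [[0.4933 0.2722 0.058 ]]
o 313.5 [[293.3999938964844, 196.6999969482422], [301.3999938964844, 161.3000030517578], [310.8999938964844, 163.39999389648438], [302.8999938964844, 198.89999389648438]]
[[0.4563, 0.0504, 0.045], [0.5583, 0.0248, 0.045], [0.5517, -0.0026, 0.045], [0.4496, 0.0231, 0.045]] mid [0.504  0.0239 0.045 ]
centroid [[0.5036 0.024  0.045 ]]
o 261.5 [[462.5, 49.0], [473.20001220703125, 48.0], [476.0, 76.0], [465.29998779296875, 77.0999984741211]]
[[0.9095, -0.4954, 0.045], [0.9152, -0.5332, 0.045], [0.8227, -0.533, 0.045], [0.8178, -0.4956, 0.045]] mid [ 0.8663 -0.5143  0.045 ]
centroid [[ 0.8658 -0.514   0.045 ]]
o 144.0 [[426.79998779296875, 47.099998474121094], [439.20001220703125, 45.900001525878906], [442.0, 73.9000015258789], [429.6000061035156, 75.0999984741211]]
[[0.9104, -0.3754, 0.045], [0.9162, -0.4169, 0.045], [0.8252, -0.418, 0.045], [0.82, -0.377, 0.045]] mid [ 0.868  -0.3968  0.045 ]
centroid [[ 0.8861 -0.4003  0.045 ]]
o 1082.0 [[-4.699999809265137, 107.5999984741211], [3.9000000953674316, -1.100000023841858], [18.100000381469727, 0.0], [9.5, 108.69999694824219]]
[[0.7466, 0.9647, 0.045], [1.1184, 0.9755, 0.045], [1.1066, 0.92, 0.045], [0.7399, 0.9135, 0.045]] mid [0.9279 0.9434 0.045 ]
centroid [[0.9137 0.9354 0.045 ]]
```

View pics/crop1.png

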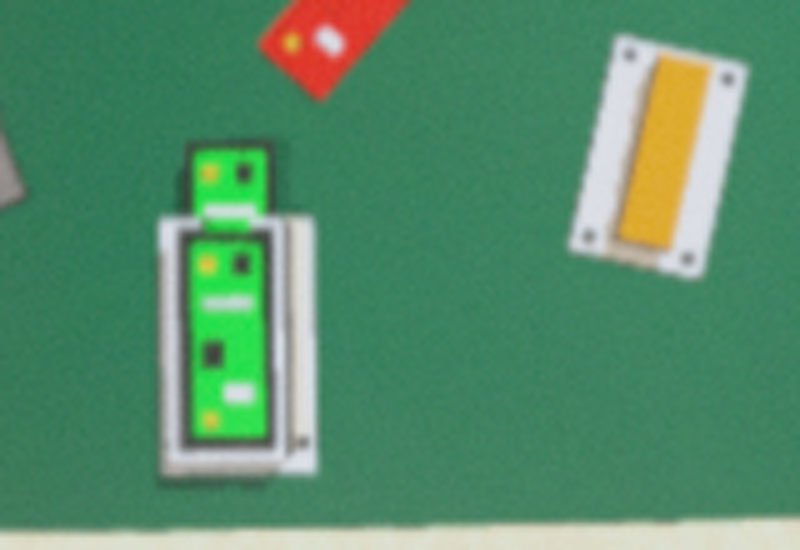

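Candidates: the green stack's tab is at (216,187) in front of the magazine at (217,215). The blue stack is at (390,205), the red board at (241,149) and the brown board at (112,228). In the enlarged crop, the green board in a black frame sticking out of the aluminium magazine is the target. The orange-topped stand is at (302,181), yawed about -14°. The first move squares the tool up and heads ahead of the base, away from the magazines.

```bash
python3 -m crank '[{"linear":[0,0,0],"rot":[0,0,6.4]},{"linear":[0,0,0],"rot":[0,0,6.4]},{"linear":[0,0,0],"rot":[0,0,6.4]},{"linear":[40,0,0],"rot":[0,0,0]},{"linear":[40,0,0],"rot":[0,0,0]},{"linear":[40,0,0],"rot":[0,0,0]},{"linear":[35,-20,0],"rot":[0,0,0]},{"linear":[35,-20,0],"rot":[0,0,0]}]' 93 30
cat > t.py <<'E'
import sys
from h import *
s=telemetry.sense();M=quat(s['orientation']);p=np.array(s['tcp_pos'])
x,y,z,yaw=map(float,sys.argv[1:5])
T=np.c_[[np.cos(yaw),np.sin(yaw),0],[np.sin(yaw),-np.cos(yaw),0],[0,0,-1]] if 1 else 0
print('t',s['clock'],'tcp',p.round(4),'yaw',np.arctan2(M[1,0],M[0,0]).round(4),'tilt',np.degrees(np.arccos(-M[2,2])).round(2),'w',round(s['grip_width'],4),'F',np.round(s['wrist_force'],1))
print('lin mm',(M.T@(np.array([x,y,z])-p)*1000).round(1),'rot deg',np.degrees(R.from_matrix(M.T@T).as_rotvec()).round(2))
E
python3 t.py 0.49 0.272 0.2 0
```

```text
clock: 0.87
tcp_pos: [0.4198, -0.6546, 0.2158]
orientation: [0.0, 1.0, -0.019, -0.005]
wrist_force: [0.7, -0.1, 0.2]
grip_width: 0.0931
t 0.8667 tcp [ 0.4198 -0.6546  0.2158] yaw -0.0389 tilt 0.53 w 0.0931 F [ 0.7 -0.1  0.2]
lin mm [  34.3 -928.7   14.5] rot deg [ 0.05  0.53 -2.23]
```

```bash
python3 -m crank '[{"linear":[15,-38,0],"rot":[0,0,-2.2]},{"linear":[15,-38,0],"rot":[0,0,0]},{"linear":[15,-38,0],"rot":[0,0,0]},{"linear":[10,-39,0],"rot":[0,0,0]},{"linear":[10,-39,0],"rot":[0,0,0]},{"linear":[5,-40,0],"rot":[0,0,0]},{"linear":[0,-41,0],"rot":[0,0,0]},{"linear":[0,-41,0],"rot":[0,0,0]}]'
python3 -m crank '[{"linear":[0,-41,0],"rot":[0,0,0]},{"linear":[0,-41,0],"rot":[0,0,0]},{"linear":[0,-41,0],"rot":[0,0,0]},{"linear":[0,-41,0],"rot":[0,0,0]},{"linear":[0,-41,0],"rot":[0,0,0]},{"linear":[0,-41,0],"rot":[0,0,0]},{"linear":[0,-41,0],"rot":[0,0,0]},{"linear":[0,-41,0],"rot":[0,0,0]}]'
python3 t.py 0.49 0.272 0.2 0
```

```text
clock: 1.53
tcp_pos: [0.5005, -0.3348, 0.21]
orientation: [-0.0, 1.0, 0.004, -0.004]
wrist_force: [1.5, 1.4, 0.4]
grip_width: 0.0934
clock: 2.2
tcp_pos: [0.4949, -0.0018, 0.2107]
orientation: [-0.0, 1.0, 0.004, -0.003]
wrist_force: [1.4, -0.6, 0.4]
grip_width: 0.0932
t 2.2 tcp [ 0.4949 -0.0018  0.2107] yaw 0.0081 tilt 0.31 w 0.0932 F [ 1.4 -0.6  0.4]
lin mm [  -2.6 -273.8   11. ] rot deg [-0.05  0.31  0.46]
```

```bash
python3 -c "
from h import *
d=snap('wrist','w1')"
python3 -m crank '[{"linear":[0,-40,0],"rot":[0,0,0.5]},{"linear":[0,-40,0],"rot":[0,0,0]},{"linear":[0,-40,0],"rot":[0,0,0]},{"linear":[0,-40,0],"rot":[0,0,0]},{"linear":[0,-40,0],"rot":[0,0,0]},{"linear":[0,-38,0],"rot":[0,0,0]},{"linear":[0,-35,0],"rot":[0,0,0]},{"linear":[0,0,0],"rot":[0,0,0]}]'
python3 t.py 0.49 0.272 0.035 0; python3 -c "
from h import *
d=snap('wrist','w2')"
```

```text
clock: 2.92
tcp_pos: [0.4908, 0.2867, 0.2123]
orientation: [-0.004, 1.0, 0.006, -0.002]
wrist_force: [-1.4, 0.5, -0.1]
grip_width: 0.093
t 2.9167 tcp [0.4908 0.2867 0.2123] yaw 0.0126 tilt 0.46 w 0.093 F [-1.4  0.5 -0.1]
lin mm [ -0.4  15.9 177.2] rot deg [-0.41  0.2   0.72]
```

View pics/w1.png

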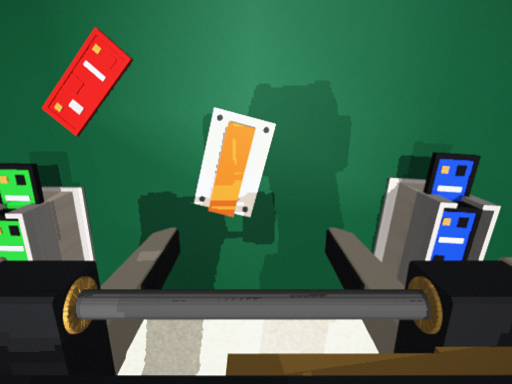

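View pics/w2.png

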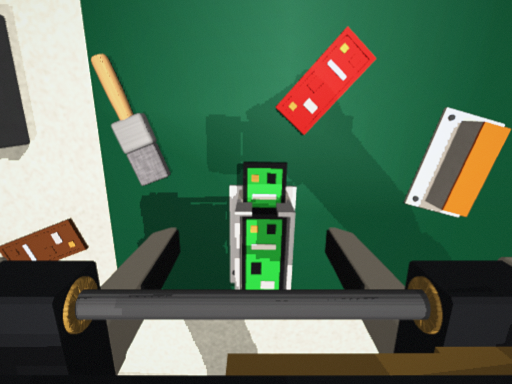

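w1 shows the stand at (235,160) between the two magazines. w2 shows the tab centred near (265,182) with its front edge on row ~163, nearly centred between the fingers. I'll zoom in and measure.

```bash
python3 - <<'E'
from h import *
d=snap('wrist','w3'); f=d['frame']
cv2.imwrite('pics/w3c.png',cv2.resize(f[150:270,200:340,::-1],(700,600),interpolation=cv2.INTER_CUBIC))
hsv=cv2.cvtColor(f,cv2.COLOR_RGB2HSV)
g=((hsv[...,0]>45)&(hsv[...,0]<72)&(hsv[...,1]>180)&(hsv[...,2]>150)).astype(np.uint8)
g=cv2.morphologyEx(g,cv2.MORPH_CLOSE,np.ones((3,3)))
for c in cv2.findContours(g,0,1)[0]:
    if cv2.contourArea(c)<150: continue
    print(cv2.boundingRect(c)); b=cv2.boxPoints(cv2.minAreaRect(c)); print(b.round(1).tolist(),plane(d,b,.058).round(4).tolist())
o=((hsv[...,0]>8)&(hsv[...,0]<20)&(hsv[...,1]>200)&(hsv[...,2]>200)).astype(np.uint8)
for c in cv2.findContours(o,0,1)[0]:
    if cv2.contourArea(c)<300: continue
    b=cv2.boxPoints(cv2.minAreaRect(c)); P=plane(d,b,.045); print('o',b.round(1).tolist(),P.round(4).tolist(),P.mean(0))
E
```

```text
(243, 220, 35, 70)
[[243.0, 220.0], [277.0, 220.0], [277.0, 289.0], [243.0, 289.0]] [[0.4432, 0.2933, 0.058], [0.4437, 0.2525, 0.058], [0.3478, 0.249, 0.058], [0.3472, 0.2931, 0.058]]
(244, 168, 35, 37)
[[244.0, 168.0], [278.0, 168.0], [278.0, 204.0], [244.0, 204.0]] [[0.5066, 0.2923, 0.058], [0.5071, 0.2537, 0.058], [0.464, 0.2521, 0.058], [0.4634, 0.2922, 0.058]]
o [[438.3999938964844, 207.1999969482422], [483.3999938964844, 117.19999694824219], [506.20001220703125, 128.60000610351562], [461.20001220703125, 218.60000610351562]] [[0.4581, 0.0533, 0.045], [0.5654, 0.0239, 0.045], [0.5533, -0.0051, 0.045], [0.4435, 0.0219, 0.045]] [0.50509225 0.02347363 0.045     ]
```

View pics/w3c.png

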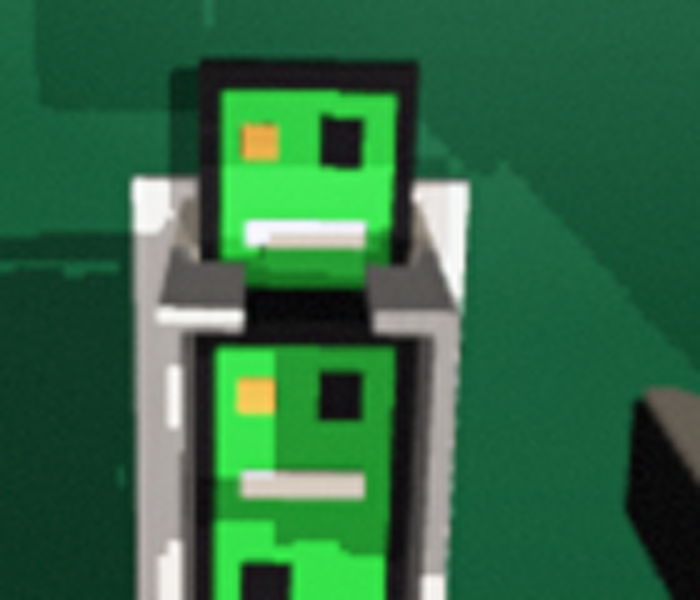

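```bash
python3 -m crank '[{"linear":[-1,15,0],"rot":[-0.4,0.2,0.7]},{"linear":[0,0,0],"rot":[0,0,0]}]' 80; python3 t.py 0.4895 0.272 0.12 0
```

```text
clock: 3.18
tcp_pos: [0.4904, 0.261, 0.2115]
orientation: [0.003, 1.0, -0.004, -0.001]
wrist_force: [-0.2, -1.2, 0.0]
grip_width: 0.084
t 3.1833 tcp [0.4904 0.261  0.2115] yaw -0.0072 tilt 0.38 w 0.084 F [-0.2 -1.2  0. ]
lin mm [ -0.9 -11.6  91.4] rot deg [ 0.37  0.08 -0.41]
```

```bash
python3 -m crank '[{"linear":[0,0,0],"rot":[0,0,0]},{"linear":[0,0,0],"rot":[0,0,0]}]'; python3 t.py 0.4895 0.272 0.12 0
python3 -m crank '[{"linear":[-1,-8,20],"rot":[0.2,0,-0.3]},{"linear":[0,0,20],"rot":[0,0,0]},{"linear":[0,0,20],"rot":[0,0,0]},{"linear":[0,0,20],"rot":[0,0,0]},{"linear":[0,0,0],"rot":[0,0,0]},{"linear":[0,0,0],"rot":[0,0,0]}]'; python3 t.py 0.4895 0.272 0.035 0
```

```text
clock: 3.35
tcp_pos: [0.4909, 0.2566, 0.2118]
orientation: [0.004, 1.0, -0.007, -0.001]
wrist_force: [1.1, 0.1, -0.1]
grip_width: 0.0804
t 3.35 tcp [0.4909 0.2566 0.2118] yaw -0.013 tilt 0.45 w 0.0804 F [ 1.1  0.1 -0.1]
lin mm [ -1.5 -16.   91.7] rot deg [ 0.44  0.07 -0.74]
clock: 3.85
tcp_pos: [0.4935, 0.2588, 0.1321]
orientation: [0.001, 1.0, -0.009, 0.002]
wrist_force: [0.4, -0.5, 0.4]
grip_width: 0.0804
t 3.85 tcp [0.4935 0.2588 0.1321] yaw -0.0181 tilt 0.25 w 0.0804 F [ 0.4 -0.5  0.4]
lin mm [ -4.6 -13.3  97. ] rot deg [ 0.11 -0.23 -1.04]
```

```bash
python3 -m crank '[{"linear":[-2,-5,0],"rot":[0,0,-0.5]},{"linear":[-2,-5,0],"rot":[0,0,-0.5]},{"linear":[0,-3,0],"rot":[0,0,0]},{"linear":[0,0,0],"rot":[0,0,0]},{"linear":[0,0,0],"rot":[0,0,0]}]'; python3 t.py 0.4895 0.272 0.035 0
```

```text
clock: 4.27
tcp_pos: [0.4911, 0.2734, 0.1363]
orientation: [-0.001, 1.0, -0.0, 0.004]
wrist_force: [0.8, -0.4, -0.5]
grip_width: 0.0804
t 4.2667 tcp [0.4911 0.2734 0.1363] yaw -0.0004 tilt 0.47 w 0.0804 F [ 0.8 -0.4 -0.5]
lin mm [ -2.4   1.5 101.3] rot deg [-0.06 -0.47 -0.02]
```

```bash
python3 -m crank '[{"linear":[-1,1,15],"rot":[0,-0.3,0]},{"linear":[0,0,15],"rot":[0,0,0]},{"linear":[0,0,15],"rot":[0,0,0]},{"linear":[0,0,15],"rot":[0,0,0]},{"linear":[0,0,10],"rot":[0,0,0]},{"linear":[0,0,5],"rot":[0,0,0]},{"linear":[0,0,0],"rot":[0,0,0]}]'; python3 t.py 0.4895 0.272 0.035 0; python3 -c "
from h import *
snap('wrist','w4');snap('side','s4')"
```

```text
clock: 4.85
tcp_pos: [0.4931, 0.2752, 0.0626]
orientation: [-0.003, 1.0, 0.001, 0.005]
wrist_force: [-0.2, -0.3, 0.3]
grip_width: 0.08
t 4.85 tcp [0.4931 0.2752 0.0626] yaw 0.0011 tilt 0.69 w 0.08 F [-0.2 -0.3  0.3]
lin mm [-3.9  3.4 27.5] rot deg [-0.35 -0.59  0.06]
```

View pics/w4.png

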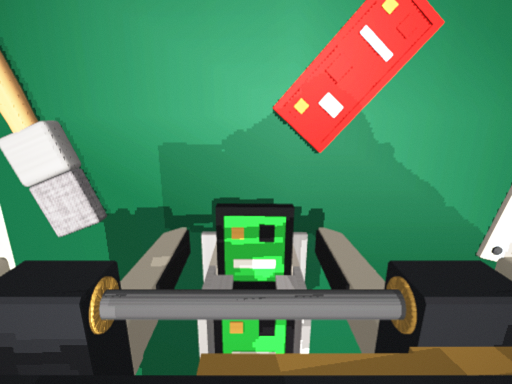

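The tab (columns 217-293, front edge row 206) sits between the fingers. I'll descend to grasp height.

```bash
python3 -m crank '[{"linear":[-2,2,9],"rot":[-0.2,-0.3,0]},{"linear":[-1,1,9],"rot":[0,-0.2,0]},{"linear":[0,0,6],"rot":[0,0,0]},{"linear":[0,0,2],"rot":[0,0,0]},{"linear":[0,0,0],"rot":[0,0,0]},{"linear":[0,0,0],"rot":[0,0,0]}]'; python3 t.py 0.4895 0.272 0.035 0
```

```text
clock: 5.45
tcp_pos: [0.4915, 0.2727, 0.0367]
orientation: [-0.002, 1.0, 0.0, 0.002]
wrist_force: [0.2, -0.1, -0.2]
grip_width: 0.08
t 5.45 tcp [0.4915 0.2727 0.0367] yaw 0.0007 tilt 0.36 w 0.08 F [ 0.2 -0.1 -0.2]
lin mm [-2.   0.7  1.7] rot deg [-0.26 -0.25  0.04]
```

```bash
python3 -m crank '[{"linear":[0,0,1.5],"rot":[0,0,0]},{"linear":[0,0,0],"rot":[0,0,0]},{"linear":[0,0,0],"rot":[0,0,0]},{"linear":[0,0,0],"rot":[0,0,0]},{"linear":[0,0,0],"rot":[0,0,0]},{"linear":[0,0,0],"rot":[0,0,0]}]' 40 30; python3 t.py 0.5 0.272 0.035 0;python3 -m crank '[{"linear":[0,0,0],"rot":[0,0,0]},{"linear":[0,0,0],"rot":[0,0,0]},{"linear":[0,0,0],"rot":[0,0,0]},{"linear":[0,0,0],"rot":[0,0,0]}]' ; python3 t.py 0.5765 0.272 0.035 0
```

```text
clock: 5.95
tcp_pos: [0.4919, 0.2731, 0.0358]
orientation: [-0.003, 1.0, 0.0, 0.003]
wrist_force: [0.2, -0.0, -1.1]
grip_width: 0.0492
t 5.95 tcp [0.4919 0.2731 0.0358] yaw 0.0006 tilt 0.44 w 0.0492 F [ 0.2 -0.  -1.1]
lin mm [8.1 1.1 0.8] rot deg [-0.31 -0.31  0.04]
clock: 6.28
tcp_pos: [0.4919, 0.2731, 0.0359]
orientation: [-0.003, 1.0, 0.0, 0.003]
wrist_force: [-0.4, 0.7, -0.8]
grip_width: 0.0498
t 6.2833 tcp [0.4919 0.2731 0.0359] yaw 0.0006 tilt 0.44 w 0.0498 F [-0.4  0.7 -0.8]
lin mm [84.6  1.2  1.4] rot deg [-0.31 -0.31  0.04]
```

```bash
python3 -m crank '[{"linear":[6,0,0],"rot":[0,0,0]},{"linear":[8,0,0],"rot":[0,0,0]},{"linear":[8,0,0],"rot":[0,0,0]},{"linear":[8,0,0],"rot":[0,0,0]}]'; python3 t.py 0.5765 0.272 0.0355 0
```

```text
clock: 6.62
tcp_pos: [0.5183, 0.2727, 0.0354]
orientation: [-0.001, 1.0, 0.002, -0.002]
wrist_force: [-7.6, 0.3, 2.3]
grip_width: 0.0495
t 6.6167 tcp [0.5183 0.2727 0.0354] yaw 0.0042 tilt 0.24 w 0.0495 F [-7.6  0.3  2.3]
lin mm [58.2  0.9 -0.3] rot deg [-0.12  0.2   0.24]
```

```bash
python3 -m crank '[{"linear":[8,0,0],"rot":[0,0.2,0.1]},{"linear":[8,0,0],"rot":[0,0,0]}]'; python3 t.py 0.58 0.272 0.0355 0;python3 -c "
from h import *
snap('top','t5')
f=snap('wrist','w5')['frame'];f=cv2.imread('pics/t5.png');cv2.imwrite('pics/t5c.png',cv2.resize(f[130:260,170:330],(800,650),interpolation=2))"
```

```text
clock: 6.78
tcp_pos: [0.5326, 0.2724, 0.0348]
orientation: [-0.0, 1.0, 0.002, -0.003]
wrist_force: [-5.3, 1.1, 1.9]
grip_width: 0.0496
t 6.7833 tcp [0.5326 0.2724 0.0348] yaw 0.0035 tilt 0.36 w 0.0496 F [-5.3  1.1  1.9]
lin mm [47.4  0.5 -1. ] rot deg [-0.02  0.36  0.2 ]
```

View pics/t5c.png

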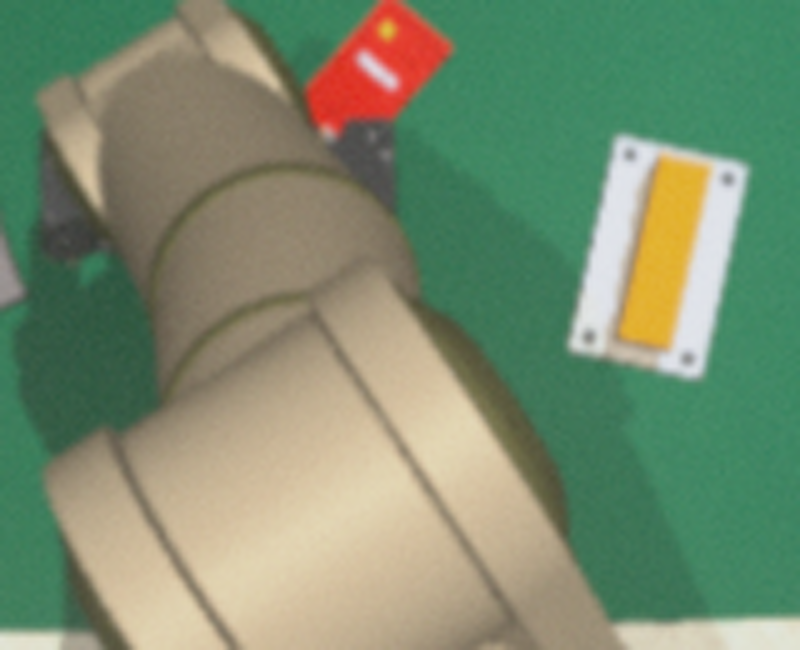

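View pics/w5.png

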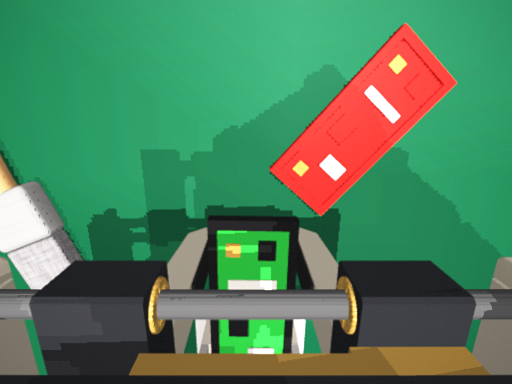

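The top view is blocked by the arm. The wrist view shows the board held squarely (front edge row 217, columns 207-298) and following the gripper. I'll keep pulling.

```bash
python3 -m crank '[{"linear":[8,0,-0.5],"rot":[0,0.2,0.1]},{"linear":[8,0,-0.5],"rot":[0,0,0]},{"linear":[8,0,-0.3],"rot":[0,0,0]},{"linear":[8,0,-0.3],"rot":[0,0,0]},{"linear":[8,0,-0.3],"rot":[0,0,0]}]'; python3 t.py 0.582 0.272 0.0355 0
```

```text
clock: 7.3
tcp_pos: [0.5807, 0.2721, 0.0375]
orientation: [-0.001, 1.0, -0.0, 0.002]
wrist_force: [0.2, -0.5, -0.5]
grip_width: 0.0495
t 7.3 tcp [0.5807 0.2721 0.0375] yaw -0.0005 tilt 0.3 w 0.0495 F [ 0.2 -0.5 -0.5]
lin mm [1.3 0.1 2. ] rot deg [-0.12 -0.27 -0.03]
```

```bash
python3 -m crank '[{"linear":[10,0,0],"rot":[0,0,0]},{"linear":[10,0,0],"rot":[0,0,0]},{"linear":[8,0,-4],"rot":[0,0,0]},{"linear":[0,0,-10],"rot":[0,0,0]},{"linear":[0,0,-15],"rot":[0,0,0]},{"linear":[0,0,-15],"rot":[0,0,0]},{"linear":[0,0,-10],"rot":[0,0,0]},{"linear":[0,0,0],"rot":[0,0,0]}]'; python3 t.py 0.54 0.014 0.09 -0.25;  python3 -c "
from h import *
snap('wrist','w6'); snap('side','s6')
f=cv2.imread('pics/s6.png');cv2.imwrite('pics/s6c.png',cv2.resize(f[130:280,150:360],(800,571),interpolation=2))"
```

```text
clock: 7.97
tcp_pos: [0.6154, 0.2707, 0.0958]
orientation: [-0.001, 1.0, -0.002, 0.003]
wrist_force: [-0.0, 0.8, 0.0]
grip_width: 0.0492
t 7.9667 tcp [0.6154 0.2707 0.0958] yaw -0.0035 tilt 0.39 w 0.0492 F [-0.   0.8  0. ]
lin mm [-74.5 257.    4.8] rot deg [-0.16 -0.35 14.12]
```

View pics/s6c.png

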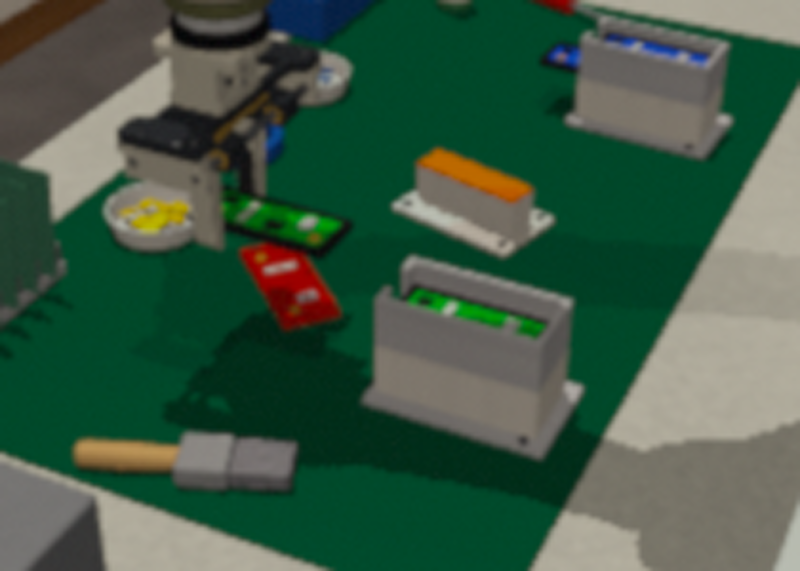

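View pics/w6.png

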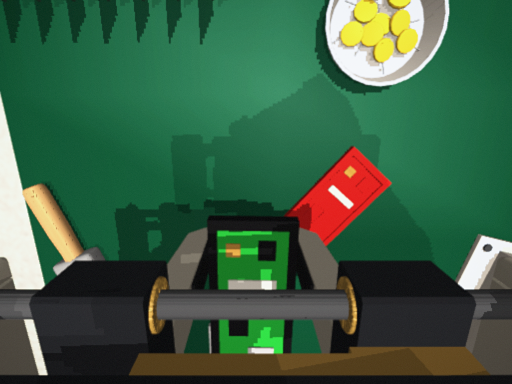

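The side view shows the green board held level and clear of the magazine, with the other three green boards and the blue stack in place. Next is the board's offset in the tool, using its front edge in w6 (207-298, 217).

```bash
python3 - <<'E'
from h import *
s=telemetry.sense();d=snap('wrist','w7');f=d['frame']
cv2.imwrite('pics/w7c.png',cv2.resize(f[200:300,180:330,::-1],(750,500),interpolation=2))
M=quat(s['orientation']);p=np.array(s['tcp_pos'])
print(((plane(d,[[207.5,216.5],[298.5,217]],p[2]+.0222)-p)@M*1000).round(1))
for a in(-14.1,-14.5):
  a=np.radians(a);print(np.array([.5045,.0237])+.0394*np.array([np.cos(a),np.sin(a)]))
hsv=cv2.cvtColor(f,cv2.COLOR_RGB2HSV)
E
python3 t.py 0.5427 0.0139 0.095 -0.25
```

```text
[[ 23.7 -22.9 -22.1]
 [ 23.4  26.1 -22.1]]
[0.54271296 0.01410157]
[0.54264502 0.01383503]
t 8.1167 tcp [0.6142 0.2704 0.0932] yaw -0.0032 tilt 0.22 w 0.0492 F [-0.2  0.3 -0.8]
lin mm [-70.6 256.7  -2.2] rot deg [-0.06 -0.21 14.14]
```

View pics/w7c.png

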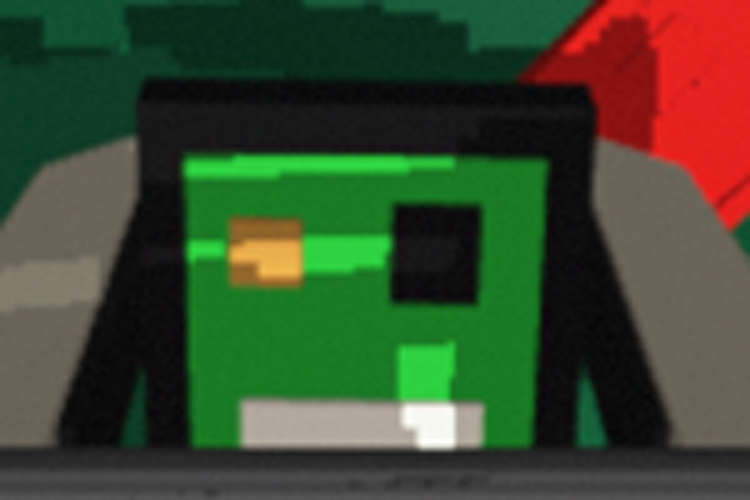

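```bash
python3 -m crank '[{"linear":[0,5,-5],"rot":[0,0,4]},{"linear":[0,15,-5],"rot":[0,0,5]},{"linear":[0,25,-3],"rot":[0,0,4]},{"linear":[0,25,0],"rot":[0,0,0]},{"linear":[0,25,0],"rot":[0,0,0]},{"linear":[0,25,0],"rot":[0,0,0]},{"linear":[0,25,0],"rot":[0,0,0]},{"linear":[0,25,0],"rot":[0,0,0]}]'; python3 t.py 0.5425 0.0139 0.095 -0.25
```

```text
clock: 8.78
tcp_pos: [0.574, 0.1062, 0.099]
orientation: [-0.0, 0.993, -0.114, -0.003]
wrist_force: [-0.2, 0.3, -1.2]
grip_width: 0.0498
t 8.7833 tcp [0.574  0.1062 0.099 ] yaw -0.2286 tilt 0.32 w 0.0498 F [-0.2  0.3 -1.2]
lin mm [-9.8 97.   4.1] rot deg [0.01 0.32 1.23]
```

```bash
python3 -m crank '[{"linear":[-3,22,0],"rot":[0,0.2,0.5]},{"linear":[-3,20,0],"rot":[0,0,0.5]},{"linear":[-2,15,0],"rot":[0,0,0]},{"linear":[0,12,0],"rot":[0,0,0]},{"linear":[0,6,0],"rot":[0,0,0]},{"linear":[0,2,0],"rot":[0,0,0]},{"linear":[0,0,0],"rot":[0,0,0]},{"linear":[0,0,0],"rot":[0,0,0]}]'; python3 t.py 0.5425 0.0139 0.095 -0.25
```

```text
clock: 9.45
tcp_pos: [0.5422, 0.0241, 0.0948]
orientation: [0.002, 0.992, -0.126, -0.005]
wrist_force: [1.0, -0.0, -0.5]
grip_width: 0.0499
t 9.45 tcp [0.5422 0.0241 0.0948] yaw -0.2523 tilt 0.65 w 0.0499 F [ 1.  -0.  -0.5]
lin mm [ 2.8  9.8 -0.2] rot deg [ 0.32  0.56 -0.13]
```

```bash
python3 -m crank '[{"linear":[1,4,0],"rot":[0.2,0.4,0]},{"linear":[1,3,0],"rot":[0,0,0]},{"linear":[0,2,8],"rot":[0,0,0]},{"linear":[0,0,8],"rot":[0,0,0]},{"linear":[0,0,8],"rot":[0,0,0]},{"linear":[0,0,4],"rot":[0,0,0]},{"linear":[0,0,0],"rot":[0,0,0]},{"linear":[0,0,0],"rot":[0,0,0]}]'; python3 t.py 0.5425 0.0139 0.0308 -0.25
python3 - <<'E'
from h import *
snap('wrist','w8');snap('top','t8');snap('side','s8')
f=cv2.imread('pics/s8.png');g=cv2.imread('pics/t8.png')
cv2.imwrite('pics/c8.png',np.vstack([cv2.resize(f[140:230,210:350],(466,300),interpolation=2),cv2.resize(g[140:230,230:370],(466,300),interpolation=2)]))
E
```

```text
clock: 10.12
tcp_pos: [0.5428, 0.0178, 0.0627]
orientation: [0.0, 0.992, -0.123, -0.001]
wrist_force: [-0.1, -0.0, -0.9]
grip_width: 0.0497
t 10.1167 tcp [0.5428 0.0178 0.0627] yaw -0.247 tilt 0.14 w 0.0497 F [-0.1 -0.  -0.9]
lin mm [ 0.7  3.9 31.9] rot deg [0.03 0.14 0.17]
```

View pics/c8.png

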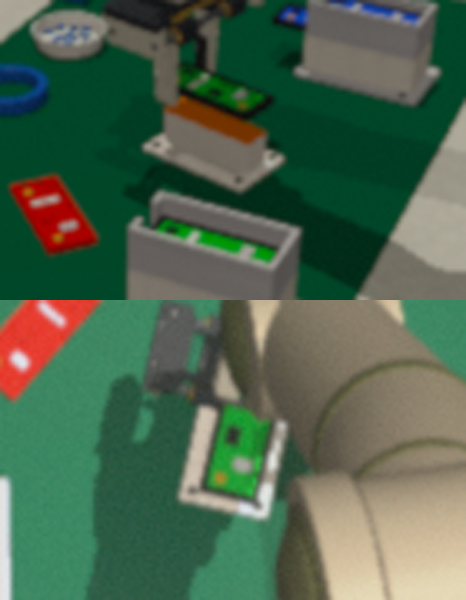

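View pics/w8.png

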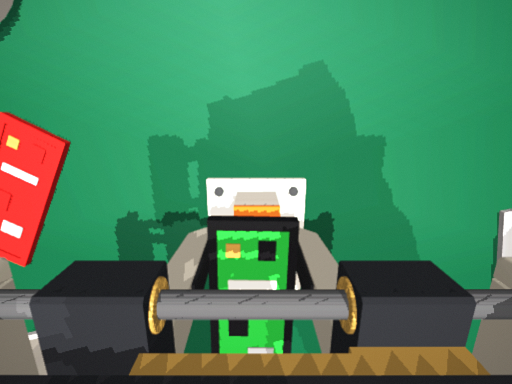

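The board hangs over the stand, lined up with the plinth. In w8 the orange front edge is near row 206, columns 233-280. I'll measure the remaining misalignment in tool axes.

```bash
python3 - <<'E'
from h import *
s=telemetry.sense();d=snap('wrist','w9');f=d['frame']
M=quat(s['orientation']);p=np.array(s['tcp_pos'])
hsv=cv2.cvtColor(f,cv2.COLOR_RGB2HSV)
o=((hsv[...,0]>5)&(hsv[...,0]<22)&(hsv[...,1]>200)&(hsv[...,2]>120));o[225:]=0
ys,xs=np.nonzero(o);k=(xs>200)&(xs<310)
for r in range(200,222):
    q=xs[k&(ys==r)]
    if len(q):print(r,q.min(),q.max())
cv2.imwrite('pics/w9c.png',cv2.resize(f[170:270,180:330,::-1],(750,500),interpolation=2))
T=lambda uv,z:((plane(d,uv,z)-p)@M*1000).round(1)
print(T([[233,206],[280,206],[234,216],[279,216]],.045)); print('foot',T([[207,178.5],[305,179],],.006))
print('board bottom',T([[207.5,216.5],[298.5,217]],p[2]+.0142))
st=np.array([.5045+.055*np.cos(-.25),.0237+.055*np.sin(-.25),.045]);print('pred stand end in tool',((st-p)@M*1000).round(1))
E
```

```text
206 235 274
210 235 276
211 235 278
212 235 278
213 235 278
214 235 278
215 235 278
216 254 278
[[ 16.4 -11.7  18.3]
 [ 16.4  20.3  18.4]
 [  9.2 -11.1  18.4]
 [  9.2  19.8  18.4]]
foot [[ 26.6 -34.9  57.3]
 [ 26.3  43.8  57.3]]
board bottom [[ 21.  -24.  -14.2]
 [ 20.7  27.6 -14.2]]
pred stand end in tool [16.1  3.9 18.4]
```

View pics/w9c.png

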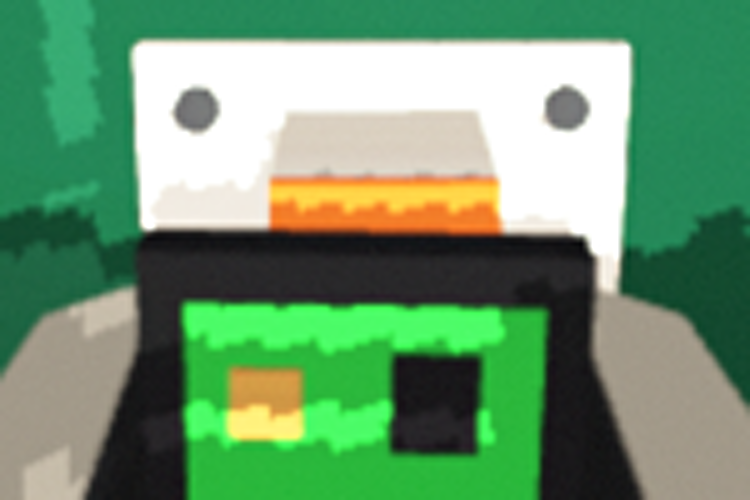

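```bash
python3 -m crank '[{"linear":[0,2,6],"rot":[0,0.1,0]},{"linear":[0,1,6],"rot":[0,0,0]},{"linear":[0,0,6],"rot":[0,0,0]},{"linear":[0,0,5],"rot":[0,0,0]},{"linear":[0,0,1],"rot":[0,0,0]},{"linear":[0,0,0],"rot":[0,0,0]}]'; python3 t.py 0.5425 0.0149 0.0308 -0.25
```

```text
clock: 10.82
tcp_pos: [0.543, 0.0145, 0.0377]
orientation: [-0.0, 0.992, -0.123, 0.001]
wrist_force: [-0.3, -0.3, -0.5]
grip_width: 0.05
t 10.8167 tcp [0.543  0.0145 0.0377] yaw -0.2473 tilt 0.14 w 0.05 F [-0.3 -0.3 -0.5]
lin mm [-0.6 -0.3  6.9] rot deg [-0.03 -0.14  0.16]
```

```bash
python3 -m crank '[{"linear":[0,0,2],"rot":[0,0,0]},{"linear":[0,0,2],"rot":[0,0,0]},{"linear":[0,0,1],"rot":[0,0,0]},{"linear":[0,0,0],"rot":[0,0,0]}]';  python3 -m crank '[{"linear":[0,0,1],"rot":[0,0,0]},{"linear":[0,0,0],"rot":[0,0,0]}]';python3 t.py 0.5425 0.0149 0.0308 -0.25
```

```text
clock: 11.15
tcp_pos: [0.543, 0.0146, 0.032]
orientation: [-0.0, 0.992, -0.123, 0.001]
wrist_force: [-0.1, 0.2, -0.7]
grip_width: 0.0495
clock: 11.32
tcp_pos: [0.5432, 0.0146, 0.031]
orientation: [-0.0, 0.992, -0.123, 0.001]
wrist_force: [0.2, 0.1, 0.3]
grip_width: 0.0494
t 11.3167 tcp [0.5432 0.0146 0.031 ] yaw -0.2471 tilt 0.15 w 0.0494 F [0.2 0.1 0.3]
lin mm [-0.7 -0.1  0.2] rot deg [-0.04 -0.14  0.16]
```

```bash
python3 -m crank '[{"linear":[0,0,1],"rot":[0,0,0]},{"linear":[0,0,0],"rot":[0,0,0]}]'; python3 -c "
from h import *
snap('side','s10')
f=cv2.imread('pics/s10.png');cv2.imwrite('pics/c10.png',cv2.resize(f[150:215,230:320],(800,578),interpolation=2))"
```

```text
clock: 11.48
tcp_pos: [0.5434, 0.0146, 0.0309]
orientation: [-0.0, 0.992, -0.123, 0.002]
wrist_force: [-0.3, 0.3, -1.0]
grip_width: 0.0495
```

View pics/c10.png

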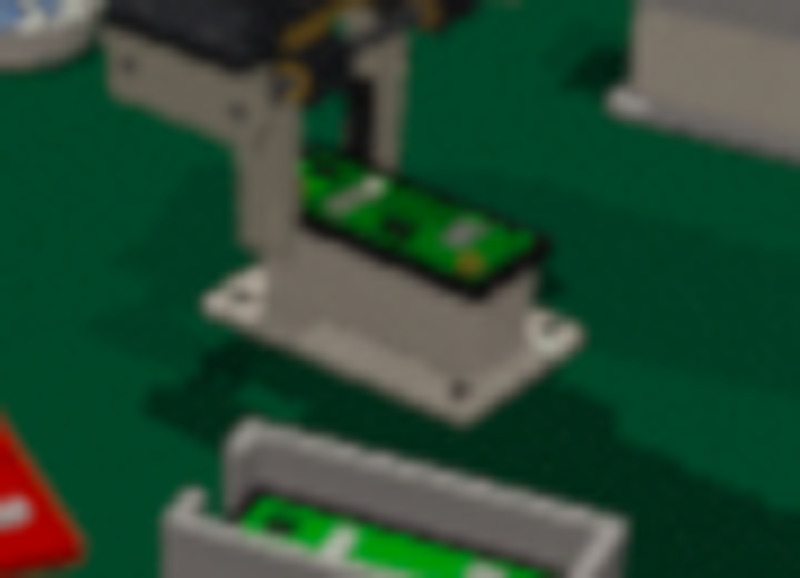

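The board is at or very near the top face, with no orange visible beneath it. I'll press slightly once to confirm contact.

```bash
python3 -m crank '[{"linear":[0,0,1.2],"rot":[0,0,0]},{"linear":[0,0,0.6],"rot":[0,0,0]}]'; python3 t.py 0.5425 0.0149 0.0308 -0.25
```

```text
clock: 11.7
tcp_pos: [0.5435, 0.0146, 0.0306]
orientation: [-0.0, 0.992, -0.123, 0.002]
wrist_force: [-2.7, 0.2, 7.4]
grip_width: 0.0495
t 11.7 tcp [0.5435 0.0146 0.0306] yaw -0.2475 tilt 0.26 w 0.0495 F [-2.7  0.2  7.4]
lin mm [-1.  -0.  -0.2] rot deg [-0.08 -0.24  0.15]
```

Contact is confirmed, with 7 N up. I'll ease off and open gently.

```bash
python3 -m crank '[{"linear":[0,0,0],"rot":[0,0,0]},{"linear":[0,0,0],"rot":[0,0,0]}]' - 8; python3 -m crank '[{"linear":[0,0,0],"rot":[0,0,0]},{"linear":[0,0,0],"rot":[0,0,0]},{"linear":[0,0,0],"rot":[0,0,0]}]' 70;python3 -m crank '[{"linear":[0,0,0],"rot":[0,0,0]},{"linear":[0,0,0],"rot":[0,0,0]}]'; python3 t.py 0.5425 0.0149 0.0308 -0.25
```

```text
clock: 11.87
tcp_pos: [0.5436, 0.0146, 0.031]
orientation: [-0.001, 0.992, -0.123, 0.003]
wrist_force: [0.6, -0.1, -0.2]
grip_width: 0.0501
clock: 12.12
tcp_pos: [0.5438, 0.0147, 0.0307]
orientation: [-0.001, 0.992, -0.123, 0.003]
wrist_force: [0.4, -0.0, -0.4]
grip_width: 0.0653
clock: 12.28
tcp_pos: [0.5438, 0.0147, 0.0305]
orientation: [-0.0, 0.992, -0.123, 0.002]
wrist_force: [1.0, 0.3, 0.1]
grip_width: 0.0695
t 12.2833 tcp [0.5438 0.0147 0.0305] yaw -0.2474 tilt 0.28 w 0.0695 F [1.  0.3 0.1]
lin mm [-1.3  0.1 -0.3] rot deg [-0.09 -0.27  0.15]
```

Released. I'll rise straight up, then move away ahead so the top camera can see.

```bash
python3 -m crank '[{"linear":[0,0,-6],"rot":[0,0,0]},{"linear":[0,0,-12],"rot":[0,0,0]},{"linear":[0,0,-15],"rot":[0,0,0]},{"linear":[0,0,-20],"rot":[0,0,0]},{"linear":[0,0,-25],"rot":[0,0,0]},{"linear":[0,0,-30],"rot":[0,0,0]},{"linear":[0,0,-30],"rot":[0,0,0]},{"linear":[0,0,0],"rot":[0,0,0]}]'
python3 -m crank '[{"linear":[0,-25,0],"rot":[0,0,0]},{"linear":[0,-35,0],"rot":[0,0,0]},{"linear":[0,-35,0],"rot":[0,0,0]},{"linear":[0,-35,0],"rot":[0,0,0]},{"linear":[0,-35,0],"rot":[0,0,0]},{"linear":[0,-25,0],"rot":[0,0,0]},{"linear":[0,-10,0],"rot":[0,0,0]},{"linear":[0,0,0],"rot":[0,0,0]}]'
python3 - <<'E'
from h import *
w=snap('wrist','w11');d=snap('top','t11');snap('side','s11')
f=cv2.imread('pics/s11.png');g=cv2.imread('pics/t11.png')
cv2.imwrite('pics/c11.png',np.hstack([cv2.resize(f[120:260,200:350],(400,373),interpolation=2),cv2.resize(g[130:260,250:390],(400,371),interpolation=2)[:371]][:1]+[cv2.resize(g[130:260,250:390],(400,373),interpolation=2)]))
for d in(d,):
    hsv=cv2.cvtColor(d['frame'],cv2.COLOR_RGB2HSV)
    m=((hsv[...,0]>45)&(hsv[...,0]<75)&(hsv[...,1]>150)&(hsv[...,2]>110)).astype(np.uint8);m=cv2.morphologyEx(m,cv2.MORPH_CLOSE,np.ones((3,3)))
    for c in cv2.findContours(m,0,1)[0]:
        if cv2.contourArea(c)<100: continue
        b=cv2.boxPoints(cv2.minAreaRect(c));P=plane(d,b,.053);print(b.round(1).tolist(),P.round(4).tolist(),P.mean(0).round(4))
E
```

```text
clock: 12.95
tcp_pos: [0.5414, 0.0144, 0.1747]
orientation: [0.0, 0.992, -0.123, -0.0]
wrist_force: [0.2, 0.1, 0.2]
grip_width: 0.0701
clock: 13.62
tcp_pos: [0.5931, 0.2135, 0.1798]
orientation: [-0.001, 0.992, -0.127, 0.003]
wrist_force: [-0.6, 0.3, -0.6]
grip_width: 0.0697
[[209.0, 198.0], [222.0, 198.0], [222.0, 236.0], [209.0, 236.0]] [[0.456, 0.2915, 0.053], [0.4554, 0.2544, 0.053], [0.3475, 0.2559, 0.053], [0.348, 0.2928, 0.053]] [0.4017 0.2737 0.053 ]
[[293.8999938964844, 186.89999389648438], [300.5, 159.1999969482422], [313.8999938964844, 162.3000030517578], [307.29998779296875, 190.10000610351562]] [[0.484, 0.0489, 0.053], [0.5634, 0.0281, 0.053], [0.5538, -0.0102, 0.053], [0.4743, 0.0108, 0.053]] [0.5189 0.0194 0.053 ]
```

View pics/c11.png

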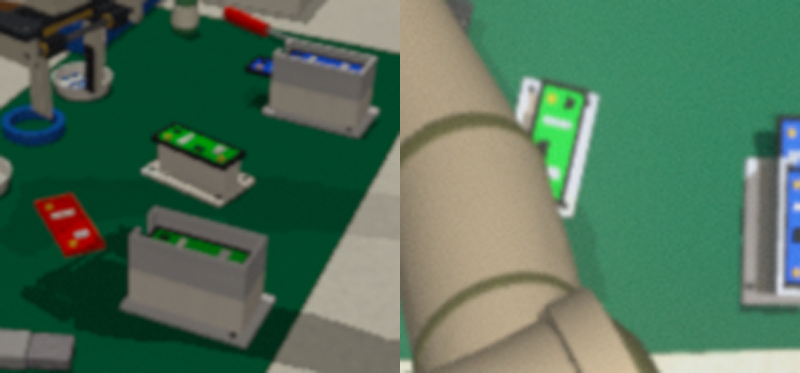

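View pics/w11.png

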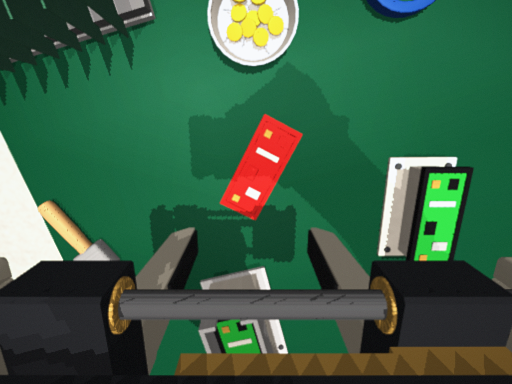

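The side view shows the board flat on the plinth, but the arm hides part of the top view (board near (304,175)). I'll move it further aside for a full check.

```bash
python3 -m crank '[{"linear":[0,-25,0],"rot":[0,0,0]},{"linear":[0,-35,0],"rot":[0,0,0]},{"linear":[0,-35,0],"rot":[0,0,0]},{"linear":[0,-25,0],"rot":[0,0,0]},{"linear":[0,-10,0],"rot":[0,0,0]},{"linear":[0,0,0],"rot":[0,0,0]}]'
python3 - <<'E'
from h import *
d=snap('top','t12');g=cv2.imread('pics/t12.png')
cv2.imwrite('pics/c12.png',cv2.resize(g[130:260,190:350],(800,650),interpolation=2))
hsv=cv2.cvtColor(d['frame'],cv2.COLOR_RGB2HSV)
m=((hsv[...,0]>45)&(hsv[...,0]<75)&(hsv[...,1]>150)&(hsv[...,2]>110)).astype(np.uint8);m=cv2.morphologyEx(m,cv2.MORPH_CLOSE,np.ones((3,3)))
st=np.array([.5045,.0237]);
for c in cv2.findContours(m,0,1)[0]:
    if cv2.contourArea(c)<100: continue
    (b)=cv2.boxPoints(cv2.minAreaRect(c));P=plane(d,b,.053);C=P.mean(0)
    e=P[1]-P[0] if np.linalg.norm(P[1]-P[0])>np.linalg.norm(P[2]-P[1]) else P[2]-P[1]
    a=-.25;dx=(C[:2]-st)@[np.cos(a),np.sin(a)];dy=(C[:2]-st)@[-np.sin(a),np.cos(a)]
    print(b.round(1).tolist(),C.round(4),'len',np.linalg.norm(e),'yaw',np.arctan2(e[1],e[0]),'off',dx,dy)
E
```

```text
clock: 14.27
tcp_pos: [0.6296, 0.3187, 0.1803]
orientation: [0.005, 0.99, -0.14, 0.002]
wrist_force: [-0.3, 0.3, -0.4]
grip_width: 0.0699
[[291.6000061035156, 195.8000030517578], [300.29998779296875, 159.10000610351562], [313.8999938964844, 162.3000030517578], [305.20001220703125, 199.0]] [0.5062 0.023  0.053 ] len 0.10843361980660635 yaw -0.25261244216950773 off 0.001842737186490377 -0.00027601540678049856
```

View pics/c12.png

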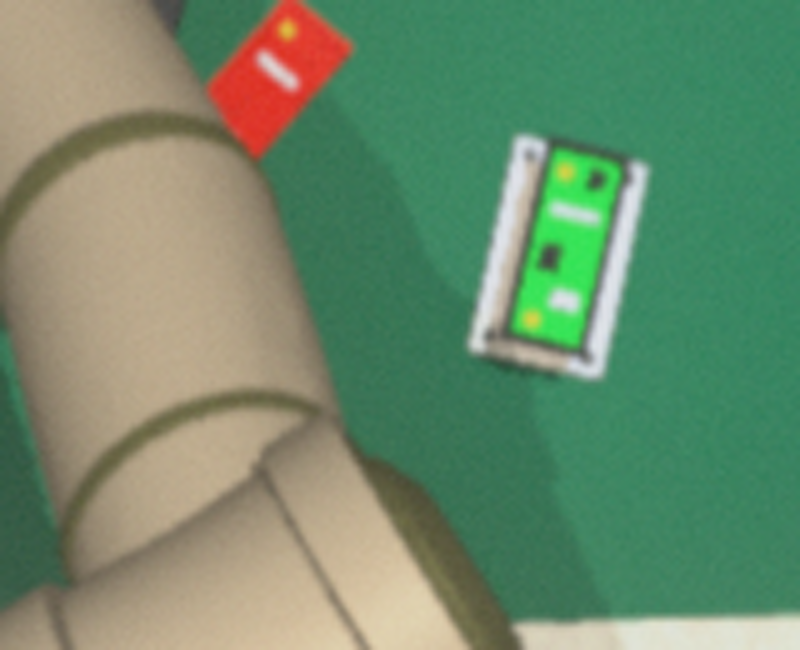

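The board at (303,179) lies centred on the stand: 2 mm off along, 0.3 mm off across, and within 0.01 rad. The arm is clear of everything, so I'm handing in.

```bash
python3 -c "
from h import *
print(robot.sign_off())"
```

```text
the job is handed in; nothing more can be done
None
```

The bottom green board now lies flat on the orange-topped stand, and I handed the job in at about 14.4 s on the robot's clock. I pulled it straight out of the magazine by about 120 mm, carried it level to the stand, lowered it until I felt contact (about 7 N), then released it and moved away.

- **Position:** the last top view puts the board about 2 mm off along the stand and 0.3 mm off across, with its length within 0.01 rad of the stand's.
- **Flatness:** in the side view it looks flat; I did not measure the tilt.
- **Other boards:** the side view shows the other green boards and the blue stack still in their magazines. I judged this by eye only. I did not measure how far the second green board moved, and the last top view could not help because the arm hid the green magazine.
- **Contact:** the gripper was open and clear of everything at the end.

No checks failed or disagreed beyond 1–2 mm. The pull force peaked at about 8 N and fell to zero once the board was free.

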